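Butt two bars against the stop of a raised V-rest

TASK

Get the copper and the brass bar ready for joining end to end: lay both in the groove of the raised V-rest, the copper one on the side of the blue end stop but about 30 mm short of it, and let go of both. Then, touching only the brass bar, push them along the groove until the copper bar is up against the stop and the brass bar is up against the copper bar. Leave the steel bar and everything else on the bench where it is.

Things in the scene. Friction and masses are not known exactly. Their poses are not given: they have to be found in the camera images.
- v_rest: aluminium rail fixed to the bench on a dark base plate 310 x 58 mm: a level 45-degree V-groove 280 mm long, 25.5 mm wide over its walls, bottom of the V 52 mm and wall tops 61 mm above the bench; one end open, a blue stop (34 mm wide, top at 82 mm) at the other. Origin on the bench under the groove's middle, x along the groove to the stop (face at x = +140 mm), z up
- stop_face (a point): point on the stop's face where the axis of a bar in the groove meets it, 66 mm above the bench (the upper 15 mm of such a bar stand clear of the walls); same axes as the V-rest
- groove_entry (a point): point on the axis of a bar in the groove, at the groove's open end, 280 mm from the stop face. Pushing both bars along the groove takes under 8 N
- copper_bar: copper-coloured octagonal bar, 20 mm across flats, 70 mm long, about 0.19 kg, lying loose on one flat. Origin at the middle of its axis (10 mm above the bench), x along the bar
- brass_bar: brass (yellow) octagonal bar, 20 mm across flats, 100 mm long, about 0.27 kg, lying loose on one flat. Origin at the middle of its axis, x along the bar
- steel_bar: grey steel octagonal bar, 20 mm across flats, 85 mm long, lying loose among the others; not wanted. Origin at the middle of its axis, x along the bar
- bench_lamp: fixed grey lamp whose wide shade hangs over the back left of the bench: its rim reaches forward to x = 0.63 m between y = -0.03 and 0.30 m, 0.31 m above the bench and higher; swing the wrist past in front of it
- tape_roll: roll of tan tape lying flat, 72 mm across, 13 mm high; bystander. Origin under its centre
- tin_wax: flat white tin, 53 mm across, 18 mm high; bystander. Origin under its centre
- pitch_lump: dark brown lump of setter's wax, 45 x 56 x 26 mm; bystander. Origin under its centre
- flux_jar: white jar with a stick in it, 55 x 67 mm, 89 mm high, standing behind the V-rest; bystander. Origin under its centre
- tin_rouge: small white tin with a red lid, 42 mm across, 24 mm high, on the robot's side of the V-rest; bystander. Origin under its centre
- chasing_hammer: small hammer with a wooden handle, 218 mm long, 58 mm across the head, 29 mm high, lying at the left end of the bench; bystander. Origin under its middle, handle along y
Things that resemble listed ones, but are neither listed nor needed, are in the scene too. Of the things shaped like the copper_bar, the copper one is meant.

How it is judged (in metres and radians):
On the way, in this order (a step that is already met when the one before it is completed fails the run):
1. both bars lie in the groove, let go, the end of the copper one more than 15 mm short of the stop (y of copper_bar in the frame of stop_face between -0.004 and 0.004 m and z of copper_bar in the frame of stop_face between -0.004 and 0.004 m and angle between the x axis of each of copper_bar, brass_bar and the x axis of v_rest, either way round below 0.06 rad and y of brass_bar in the frame of stop_face between -0.004 and 0.004 m and z of brass_bar in the frame of stop_face between -0.004 and 0.004 m and contact force between the fingers and copper_bar below 0.1 N and contact force between the fingers and brass_bar below 0.1 N and x of copper_bar in the frame of stop_face between -0.2 and -0.05 m and x of brass_bar in the frame of stop_face between -0.27 and -0.05 m), for 0.2 s.
2. the copper bar is up against the stop, the fingers not touching it (y of copper_bar in the frame of stop_face between -0.004 and 0.004 m and z of copper_bar in the frame of stop_face between -0.004 and 0.004 m and angle between the x axis of copper_bar and the x axis of v_rest, either way round below 0.06 rad and x of copper_bar in the frame of stop_face above -0.038 m and contact force between the fingers and copper_bar below 0.1 N), for 0.1 s.
At the end, for the whole second after the job is handed in: both bars lie at rest in the groove and are let go (axes within 4 mm and 0.06 rad of the groove's), the copper bar's end within 3 mm of the stop face, the brass bar behind it with its end within 3 mm of the copper bar's (all of step 2 and y of brass_bar in the frame of stop_face between -0.004 and 0.004 m and z of brass_bar in the frame of stop_face between -0.004 and 0.004 m and angle between the x axis of brass_bar and the x axis of v_rest, either way round below 0.06 rad and contact force between the fingers and brass_bar below 0.1 N and x of copper_bar in the frame of stop_face below -0.032 m and x of brass_bar in the frame of stop_face between -0.125 and -0.115 m and distance between copper_bar and brass_bar below 0.088 m and linear speed of each of copper_bar, brass_bar below 0.01 m/s); the robot touches nothing.
It fails at once if the fingers touch the copper bar in the groove within 12 mm of the stop (contact force between the fingers and copper_bar above 0.3 N and x of copper_bar in the frame of stop_face above -0.047 m and y of copper_bar in the frame of stop_face between -0.02 and 0.02 m and z of copper_bar in the frame of stop_face between -0.008 and 0.008 m).
It fails at once if the steel bar or any of the other listed bystanders is moved by more than 20 mm (distance of any of steel_bar, tape_roll, tin_wax, pitch_lump, flux_jar, tin_rouge, chasing_hammer from where it was at the start of the episode above 0.02 m).
It also fails if it takes over 72 s, if anything falls off the work surface, if the arm or the gripper's body presses on something with over 40 N, if the wrist force passes 120 N, or if a joint passes its speed limit or range.

ROBOT

A 6-joint arm with a two-finger parallel gripper is mounted at the origin on a cart in front of the work surface, level with it; the furniture and walls round the work are solid. World frame = base frame: x ahead of the robot, y to its left, z up, the work surface at z = 0. Lengths are in mm, angles in rad, forces in N, time in s.
With the tool pointing down it reaches from about 350 to 775 mm from the base axis. Payload 7.3 kg.
Tool frame: the origin (TCP) lies midway between the tips of the shut fingers; the grasp point (between the pads) lies 19 mm behind it; z points along the fingers, y is the line along which they close (so a half turn about z gives the same grasp; the last joint's range is limited). The gripper opens to 92 mm and grips with 3 to 60 N. Pads are 19 mm wide; open, the fingers measure 130 mm over their backs; the gripper's body (75 mm by 190 mm) begins 47 mm behind the grasp point.
Start: joints at [-1.394, 0.342, 1.524, -0, 1.275, -0.146], TCP at [166.565, -497.897, 226.741] pointing down, gripper open.
Joint ranges: [-2.53, 2.53], [-0.77, 2.02], [0.04, 2.7], [-1, 4.14], [0.28, 2.66], [-3.11, 3.11]. Speed limits (rad/s): [2.57, 2.57, 3.14, 3.14, 3.14, 3.14].

INTERFACE

Orientations are given as [roll, pitch, yaw] about the fixed x, y, z axes, in that order (R = Rz(yaw) Ry(pitch) Rx(roll)).
In Python, from plant import * gives the robot as it stands.
- The arm moves only by the tool step_arm, never from a script. Its argument "deltas" is one flat list of numbers, 5 for each row, row after row: the shift along the world's x, y, z in mm, then the turn about the world's z in degrees, then the finger opening in mm, from 0 to 91.8. In form: [tx, ty, tz, turn, gripper, tx, ty, tz, turn, gripper, ...]. A call has exactly 10 rows; each row shifts and turns the commanded pose from where the row before left it; what a row does not reach is not made up. A row lasts 1/8 s, in which the tool goes at most 62.5 mm and 10.7 degrees, less where a joint would pass 70% of its speed; a pose out of reach is approached as far as the arm can. A call is refused whole if a number of a shift passes 62.5 or a number of a turn 10.7, either way. A call with a gripper value outside its range is refused whole. The fingers move at their own pace and stop on an object; the grip force is fixed at half the most. Time passes only in rows, so rows that do not move let the fingers close, or fill a call up. It gives the time, the measured TCP pose, the force, the opening and the grip force at its end, in the units of the state.
- get_obs(): the state, without advancing time (a new reading comes with each control period).
- capture(name): name is "side" or "top"; returns the picture (420x560x3 uint8, red, green, blue); there is no depth.
- camera_params(name): a dict with "mtx" (3x3 intrinsics, pixels), "rvec" (rotation vector, rad) and "tvec" (3), from world to camera coordinates, as OpenCV has them. Camera axes: x right, y down, z forward; pixel columns grow to the right and rows downward; lengths in mm; the calibration is good to about 2 mm. A picture is of the moment at which its call begins. camera_params takes no time and is no camera call.
- close_job(): hands the job in; it is judged then, once.
The state is a dict: "time": time; "joint_positions": joint angles; "dq": joint speeds; "tau": joint torques, N m; "tool_pos": TCP position; "tcp_rot": TCP orientation; "contact_force": force on the tool from outside, world axes, zero at the start; "moment": the same for the moment, N m; "grip_width": finger opening in mm; "finger_force": force on a finger pad.
Only numpy, scipy, OpenCV 4.12 (cv2) and the standard library are available. Lean on these libraries where they do the work, as an engineer would, in place of code of your own. Each camera call takes 0.05 s, during which the arm holds its last target. There are 200 camera calls.

## Working session

There is one attempt and no reset: what is moved stays moved. The work goes in short steps, Python scripts to look and compute and a tool call to move; the robot and the scene stay as the last step left them, time stands still between calls to the robot, and variables do not carry over. Pictures are saved under pics/ and viewed, at most 10 in all, crops included, and the job is handed in when it is done.

Besides the shell and the picture viewer there is one more tool, called after ">>>" by a JSON object that holds its "fn" and its "kwargs", one argument or row to a line. step_arm: Moves the arm, as the interface text tells. Its arguments: {"type":"object","properties":{"deltas":{"type":"array","items":{"type":"number"}}},"required":["deltas"]}

```bash
ls; mkdir -p pics
python3 - <<'E'
from plant import *
import cv2,numpy as np
o=get_obs();print({k:np.round(v,3).tolist() for k,v in o.items()})
for n in("top","side"):
    im=capture(n);cv2.imwrite(f"pics/{n}0.png",im[:,:,::-1]);np.save(f"pics/{n}0.npy",im)
    p=camera_params(n);print(n,{k:np.round(v,3).tolist() for k,v in p.items()})
E
```

```text
pics
{'time': 0.0, 'joint_positions': [-1.394, 0.343, 1.525, -0.0, 1.275, -0.146], 'dq': [0.001, 0.001, -0.0, 0.001, 0.0, 0.0], 'tau': [-0.003, -43.125, -24.423, 0.071, 0.056, -0.0], 'tool_pos': [166.469, -497.471, 226.056], 'tcp_rot': [-3.14, -0.0, 0.323], 'contact_force': [-0.183, -0.233, -0.448], 'moment': [-0.049, -0.05, -0.042], 'finger_force': 0.0, 'grip_width': 91.684}
top {'mtx': [[463.229, 0.0, 270.329], [0.0, 463.229, 211.736], [0.0, 0.0, 1.0]], 'rvec': [2.097, -2.149, 0.198], 'tvec': [46.833, 565.348, 1086.428]}
side {'mtx': [[440.062, 0.0, 284.303], [0.0, 440.062, 212.417], [0.0, 0.0, 1.0]], 'rvec': [0.356, -2.491, 1.644], 'tvec': [569.389, 67.265, 1032.501]}
```

View pics/top0.png

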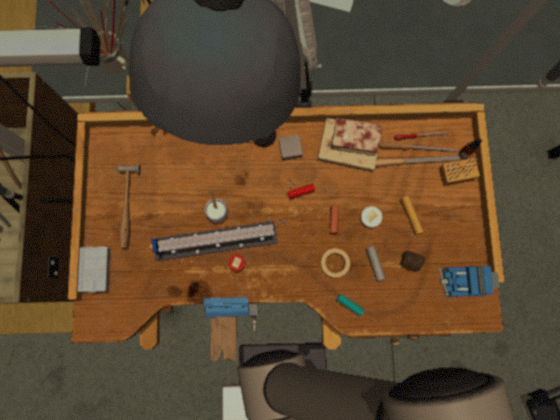

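View pics/side0.png

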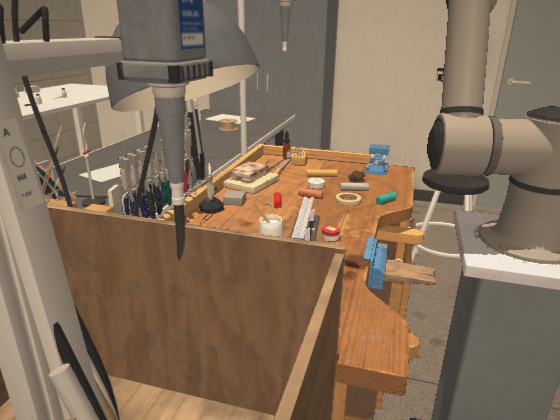

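The top view shows up = +x and left = +y. Copper is at about (334,220), brass at (412,215) and steel at (375,263). The rail runs from the blue stop at (155,245) to its open end at (275,232). The red and green bars are decoys.

```bash
cat > h.py <<'E'
import cv2,numpy as np
from plant import *
def ray(n,uv,z):
    p=camera_params(n);R,_=cv2.Rodrigues(np.array(p["rvec"],float));t=np.array(p["tvec"],float).ravel();K=np.array(p["mtx"])
    C=-R.T@t;uv=np.atleast_2d(uv).astype(float);d=np.c_[uv,np.ones(len(uv))]@np.linalg.inv(K).T@R
    return C+d*((z-C[2])/d[:,2])[:,None]
def proj(n,P):
    p=camera_params(n);return cv2.projectPoints(np.atleast_2d(P).astype(float),np.array(p["rvec"],float),np.array(p["tvec"],float),np.array(p["mtx"],float),None)[0][:,0]
def blob(im,box,f,n,z):
    x0,y0,x1,y1=box;c=cv2.resize(im[y0:y1,x0:x1],None,fx=4,fy=4,interpolation=cv2.INTER_CUBIC)
    m=f(cv2.cvtColor(c,cv2.COLOR_RGB2HSV).astype(int)).astype(np.uint8)
    k,l,s,_=cv2.connectedComponentsWithStats(m);i=1+np.argmax(s[1:,4])
    v,u=np.nonzero(l==i);uv=np.c_[(u+.5)/4-.5+x0,(v+.5)/4-.5+y0]
    W=ray(n,uv,z)[:,:2]
    r=cv2.minAreaRect(W.astype(np.float32));b=cv2.boxPoints(r)
    e=[b[1]-b[0],b[2]-b[1]];L=max(e,key=np.linalg.norm)
    return uv.mean(0).round(1),np.round(r[0],1),np.round(sorted(r[1]),1),round(float(np.degrees(np.arctan2(L[1],L[0]))%180),1),W
E
python3 - <<'E'
from h import *
im=np.load("pics/top0.npy")
hsv=cv2.cvtColor(im,cv2.COLOR_RGB2HSV)
for u,v in[(334,220),(412,215),(375,263),(345,220),(400,230),(155,245),(215,240)]:print(u,v,hsv[v,u])
v=np.vstack([cv2.resize(im[170:290,140:290],None,fx=4,fy=4,interpolation=cv2.INTER_CUBIC)]);w=cv2.resize(im[170:290,310:435],None,fx=2,fy=2)
o=np.zeros((480,600+0,3),np.uint8);o[:]=v
cv2.imwrite("pics/rail.png",o[:,:,::-1])
cv2.imwrite("pics/bars.png",cv2.resize(im[170:290,310:450],None,fx=4,fy=4,interpolation=cv2.INTER_CUBIC)[:,:,::-1])
E
```

```text
334 220 [  9 181 163]
412 215 [ 17 180 180]
375 263 [ 17  56 141]
345 220 [ 14 199 122]
400 230 [ 13 182 115]
155 245 [108 161  84]
215 240 [ 15  48 160]
```

View pics/rail.png

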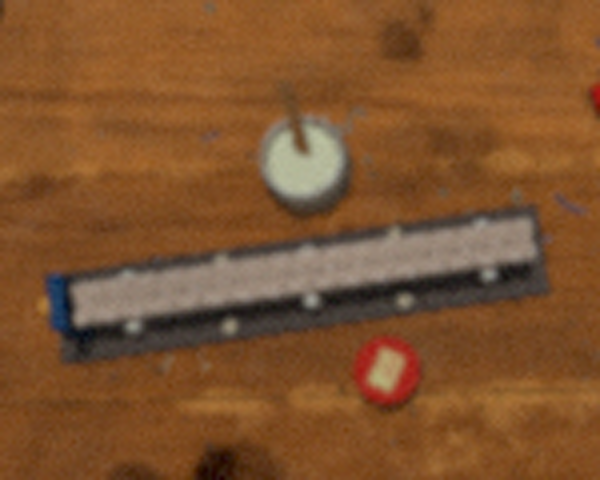

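View pics/bars.png

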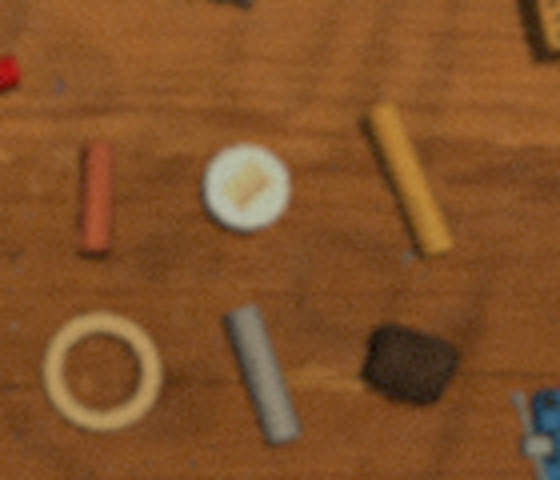

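The crops are clear. The rail groove is the pinkish-grey strip from crop (72,305) to (535,240), and the flux jar sits behind it with the red tin in front. Copper is at crop (97,197) and brass at (410,180).

Run:
```python
from h import *
im=np.load("pics/top0.npy")
cop=lambda h:((h[...,0]<11)&(h[...,1]>130)&(h[...,2]>125))
br=lambda h:((h[...,0]>=14)&(h[...,0]<25)&(h[...,1]>120)&(h[...,2]>150))
gr=lambda h:((h[...,1]<95)&(h[...,2]>110))
bl=lambda h:((h[...,0]>95)&(h[...,0]<125)&(h[...,1]>120))
for nm,b,f,z in[("cop",(322,195,346,242),cop,14),("brass",(396,190,428,240),br,14),("steel",(362,242,390,285),gr,14),("rail",(150,218,285,262),gr,61),("stop",(148,230,166,262),bl,82),("tinw",(358,203,386,231),gr,18)]:
    r=blob(im,b,f,"top",z);print(nm,r[:4])
    if nm=="rail":
        W=r[4];c=W.mean(0);_,_,V=np.linalg.svd(W-c,full_matrices=False);print(" pca",c,np.degrees(np.arctan2(V[0,1],V[0,0])))
# crosscheck bar ends in crops
print("railends",ray("top",[[140+72/4,170+305/4],[140+535/4,170+240/4]],61))
```

```text
cop (array([334.2, 218.6]), array([ 552.5, -129.2]), array([17.2, 68.8]), 173.2)
brass (array([412.5, 213.5]), array([ 560.2, -330.7]), array([21.3, 99.8]), 17.3)
steel (array([376.3, 263.1]), array([ 437.6, -227.3]), array([16.6, 84.2]), 15.3)
rail (array([215.6, 237.3]), array([503.9, 166.6]), array([ 40.5, 281.2]), 97.3)
 pca [505.25998301 166.52561141] -82.9640509185032
stop (array([154.8, 245.9]), array([483.6, 307.6]), array([13.1, 37.9]), 16.0)
tinw (array([371.1, 216.3]), array([ 554.9, -221.9]), array([53.9, 54.2]), 135.7)
railends [[486.94336325 305.57716496  61.        ]
 [519.56483286  25.70426132  61.        ]]
```

Run:
```python
from h import *
im=np.load("pics/top0.npy")
p=camera_params("top");R,_=cv2.Rodrigues(np.array(p["rvec"],float));print("C",-R.T@np.array(p["tvec"],float).ravel())
print(ray("top",[[140+303/4,170+150/4]],75), ray("top",[[140+388/4,170+372/4]],24))
# sample profiles across rail: world s along groove, t across, at z=61
a=np.radians(97.0);u=np.array([np.cos(a),np.sin(a)]);n=np.array([-u[1],u[0]])*-1 # n ~ +x
c=np.array([504,166.6]);g=cv2.cvtColor(im,cv2.COLOR_RGB2HSV).astype(np.float32)
t=np.arange(-50,40,2.)
def prof(s0,s1,tt):
    S=np.arange(s0,s1,2.);A=np.zeros((len(tt),3))
    for i,x in enumerate(tt):
        P=np.c_[c+np.outer(S,u)+x*n,np.full(len(S),61.)];q=proj("top",P).astype(np.float32)
        A[i]=np.median(cv2.remap(g,q[:,:1],q[:,1:],cv2.INTER_LINEAR)[:,0],0)
    return A
B=[prof(s,s+70,t) for s in(-125,-35,55)]
for i,x in enumerate(t):print(int(x),*[tuple(b[i].astype(int)) for b in B])
```

```text
C [ 355.10781712   34.45108756 1172.53938599]
[[575.86853943 164.49709368  75.        ]] [[444.9148765  118.35328612  24.        ]]
-50 (np.int64(13), np.int64(178), np.int64(115)) (np.int64(13), np.int64(183), np.int64(114)) (np.int64(13), np.int64(186), np.int64(122))
-48 (np.int64(13), np.int64(178), np.int64(117)) (np.int64(13), np.int64(183), np.int64(113)) (np.int64(13), np.int64(185), np.int64(122))
-46 (np.int64(13), np.int64(179), np.int64(121)) (np.int64(13), np.int64(180), np.int64(113)) (np.int64(13), np.int64(182), np.int64(122))
-44 (np.int64(13), np.int64(180), np.int64(119)) (np.int64(13), np.int64(182), np.int64(113)) (np.int64(13), np.int64(180), np.int64(120))
-42 (np.int64(13), np.int64(180), np.int64(121)) (np.int64(13), np.int64(181), np.int64(115)) (np.int64(13), np.int64(178), np.int64(119))
-40 (np.int64(13), np.int64(179), np.int64(123)) (np.int64(13), np.int64(181), np.int64(113)) (np.int64(13), np.int64(181), np.int64(116))
-38 (np.int64(13), np.int64(176), np.int64(120)) (np.int64(13), np.int64(178), np.int64(111)) (np.int64(13), np.int64(185), np.int64(1
[... 4433 characters left out ...]
nt64(128))
30 (np.int64(13), np.int64(188), np.int64(130)) (np.int64(13), np.int64(189), np.int64(126)) (np.int64(13), np.int64(184), np.int64(128))
32 (np.int64(13), np.int64(184), np.int64(128)) (np.int64(13), np.int64(188), np.int64(123)) (np.int64(13), np.int64(184), np.int64(128))
34 (np.int64(13), np.int64(184), np.int64(125)) (np.int64(13), np.int64(186), np.int64(120)) (np.int64(13), np.int64(184), np.int64(127))
36 (np.int64(13), np.int64(185), np.int64(122)) (np.int64(13), np.int64(182), np.int64(118)) (np.int64(13), np.int64(184), np.int64(125))
38 (np.int64(13), np.int64(185), np.int64(118)) (np.int64(13), np.int64(179), np.int64(114)) (np.int64(13), np.int64(184), np.int64(123))
```

>>> {"fn": "step_arm", "kwargs": {
  "deltas": [43, 41, -13, -2.8, 60, 43, 41, -13, -2.8, 60, 43, 41, -13, -2.8, 60, 43, 41, -13, -2.8, 60, 43, 41, -13, -2.8, 60, 43, 41, -13, -2.8, 60, 43, 41, -13, -2.8, 60, 43, 41, -13, -2.8, 60, 42, 41, -13, -2.8, 60, 0, 0, -20, 0, 60]
}}

```text
time: 1.35
tool_pos: [555.1, -125.7, 89.1]
tcp_rot: [-3.141, -0.002, -0.113]
contact_force: [0.3, -0.3, -0.5]
grip_width: 59.8
finger_force: 0.0
```

>>> {"fn": "step_arm", "kwargs": {
  "deltas": [0, 0, -15, 0, 60, 0, 0, -15, 0, 60, 0, 0, -15, 0, 60, 0, 0, -10, 0, 60, 0, 0, 0, 0, 60, 0, 0, 0, 0, 60, 0, 0, 0, 0, 60, 0, 0, 0, 0, 60, 0, 0, 0, 0, 60, 0, 0, 0, 0, 60]
}}

```text
time: 2.6
tool_pos: [552.6, -128.9, 34.8]
tcp_rot: [3.141, -0.0, -0.117]
contact_force: [-0.6, 0.2, 0.2]
grip_width: 60.1
finger_force: 0.0
```

Run:
```python
from h import *
o=get_obs();print(np.round(o["tool_pos"],1),np.round(o["tcp_rot"],3),np.round(o["joint_positions"],3))
im=capture("top");np.save("pics/t1.npy",im)
im2=capture("side")
a=cv2.resize(im[170:290,260:420],None,fx=4,fy=4,interpolation=cv2.INTER_CUBIC)
cv2.imwrite("pics/t1.png",cv2.resize(im2[130:270,230:410],None,fx=4,fy=4,interpolation=cv2.INTER_CUBIC)[:,:,::-1])
```

```text
[ 552.6 -128.9   34.8] [ 3.141 -0.    -0.117] [-0.364  0.633  1.629 -0.     0.879  1.324]
```

View pics/t1.png

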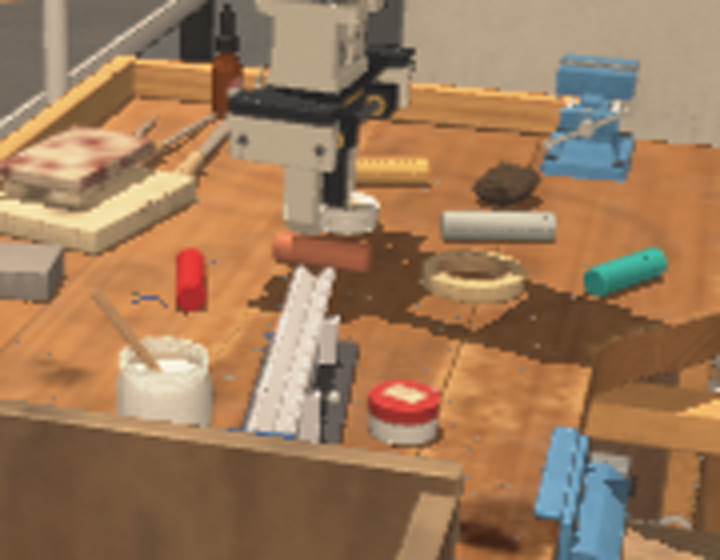

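The gripper straddles the copper bar, at crop (320,250), and the commanded pose is reached. Next I descend and grip.

>>> {"fn": "step_arm", "kwargs": {
  "deltas": [0, 0, -10, 0, 60, 0, 0, -10, 0, 60, 0, 0, -5, 0, 60, 0, 0, -2.5, 0, 60, 0, 0, 0, 0, 60, 0, 0, 0, 0, 10, 0, 0, 0, 0, 10, 0, 0, 0, 0, 10, 0, 0, 0, 0, 10, 0, 0, 0, 0, 10]
}}

```text
time: 3.95
tool_pos: [552.6, -128.9, 7.3]
tcp_rot: [3.142, -0.0, -0.117]
contact_force: [0.1, -0.1, 0.6]
grip_width: 19.5
finger_force: 29.8
```

>>> {"fn": "step_arm", "kwargs": {
  "deltas": [0, 0, 25, 0, 10, 0, 0, 45, 0, 10, 0, 0, 45, 5, 10, -6, 37, 8, 10, 10, -6, 37, 0, 10, 10, -6, 37, 0, 10, 10, -6, 37, 0, 10, 10, -6, 37, 0, 10, 10, -6, 37, 0, 10, 10, -6, 37, 0, 10, 10]
}}

```text
time: 5.2
tool_pos: [510.0, 131.2, 130.0]
tcp_rot: [-3.141, 0.0, 1.198]
contact_force: [0.5, -0.8, -1.9]
grip_width: 19.5
finger_force: 29.8
```

>>> {"fn": "step_arm", "kwargs": {
  "deltas": [-6, 37, 0, 10, 10, -5, 37, 0, 10, 10, -3.4, 35.1, 0, 8.7, 10, 0, 0, 0, 0, 10, 0, 0, 0, 0, 10, 0, 0, -25, 0, 10, 0, 0, -15, 0, 10, 0, 0, 0, 0, 10, 0, 0, 0, 0, 10, 0, 0, 0, 0, 10]
}}

```text
time: 6.45
tool_pos: [496.7, 239.3, 91.0]
tcp_rot: [3.14, -0.0, 1.693]
contact_force: [1.0, 0.0, -1.6]
grip_width: 19.8
finger_force: 29.8
```

Run:
```python
from h import *
o=get_obs();print(np.round(o["tool_pos"],1),np.round(o["tcp_rot"],3),np.round(o["contact_force"],2),o["grip_width"])
im=capture("side")
cv2.imwrite("pics/s2.png",cv2.resize(im[130:270,230:410],None,fx=4,fy=4,interpolation=cv2.INTER_CUBIC)[:,:,::-1])
im=capture("top");np.save("pics/t2.npy",im)
cv2.imwrite("pics/t2.png",cv2.resize(im[170:290,140:290],None,fx=4,fy=4,interpolation=cv2.INTER_CUBIC)[:,:,::-1])
```

```text
[496.7 239.3  91. ] [ 3.14  -0.     1.693] [ 0.96  0.02 -1.63] 19.755216958221595
```

View pics/s2.png

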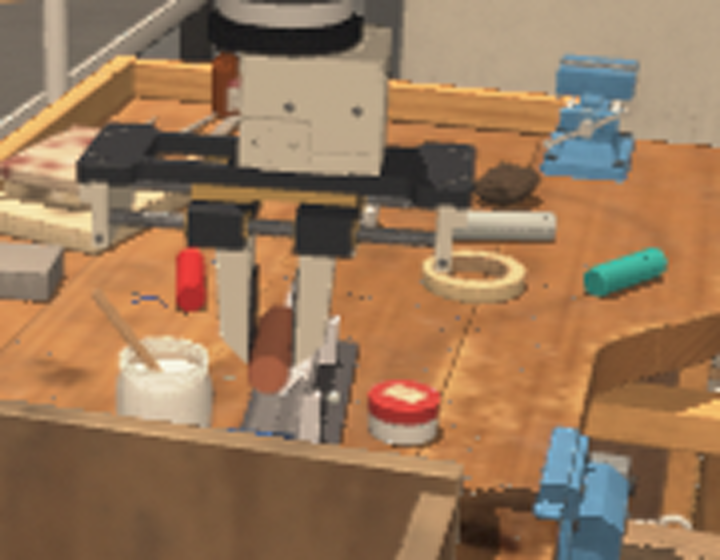

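The copper bar hangs level, end-on above the groove near crop (270,375), with the jar and red tin clear. I'll lower in stages and watch the force.

>>> {"fn": "step_arm", "kwargs": {
  "deltas": [0, 0, -10, 0, 10, 0, 0, -8, 0, 10, 0, 0, -4, 0, 10, 0, 0, -1, 0, 10, 0, 0, -1, 0, 10, 0, 0, 0, 0, 10, 0, 0, 0, 0, 10, 0, 0, 0, 0, 10, 0, 0, 0, 0, 10, 0, 0, 0, 0, 10]
}}

```text
time: 7.8
tool_pos: [496.2, 239.2, 66.3]
tcp_rot: [3.141, -0.0, 1.693]
contact_force: [0.9, -0.1, -2.9]
grip_width: 19.6
finger_force: 29.8
```

>>> {"fn": "step_arm", "kwargs": {
  "deltas": [0, 0, -0.5, 0, 10, 0, 0, -0.5, 0, 10, 0, 0, -0.5, 0, 10, 0, 0, 0, 0, 10, 0, 0, 0, 0, 10, 0, 0, 0, 0, 10, 0, 0, 0, 0, 10, 0, 0, 0, 0, 10, 0, 0, 0, 0, 10, 0, 0, 0, 0, 10]
}}

```text
time: 9.05
tool_pos: [496.1, 239.3, 64.8]
tcp_rot: [3.142, -0.0, 1.693]
contact_force: [-2.0, 0.5, 2.1]
grip_width: 20.1
finger_force: 29.8
```

Contact pushes the tool towards −x, so the groove axis is about 1.3 mm nearer. I'll shift by that and lower further.

>>> {"fn": "step_arm", "kwargs": {
  "deltas": [-0.7, -0.1, 0, 0, 10, -0.6, 0, 0, 0, 10, 0, 0, 0, 0, 10, 0, 0, -0.5, 0, 10, 0, 0, -0.5, 0, 10, 0, 0, 0, 0, 10, 0, 0, 0, 0, 10, 0, 0, 0, 0, 10, 0, 0, 0, 0, 10, 0, 0, 0, 0, 10]
}}

```text
time: 10.3
tool_pos: [495.1, 239.1, 64.0]
tcp_rot: [3.141, -0.0, 1.693]
contact_force: [-0.5, -0.2, 5.2]
grip_width: 19.8
finger_force: 29.8
```

>>> {"fn": "step_arm", "kwargs": {
  "deltas": [0, 0, 0, 0, 24, 0, 0, 0, 0, 30, 0, 0, 0, 0, 40, 0, 0, 0, 0, 40, 0, 0, 5, 0, 40, 0, 0, 15, 0, 40, 0, 0, 30, 0, 40, 0, 0, 20, 0, 40, 0, 0, 0, 0, 40, 0, 0, 0, 0, 40]
}}

```text
time: 11.55
tool_pos: [494.5, 239.0, 133.5]
tcp_rot: [-3.141, 0.0, 1.693]
contact_force: [-2.0, -0.7, -0.5]
grip_width: 39.9
finger_force: 0.0
```

Run:
```python
from h import *
o=get_obs();print(np.round(o["tool_pos"],1),np.round(o["contact_force"],2),o["grip_width"])
im=capture("side")
cv2.imwrite("pics/s3.png",cv2.resize(im[180:270,250:370],None,fx=6,fy=6,interpolation=cv2.INTER_CUBIC)[:,:,::-1])
```

```text
[494.5 239.  133.5] [-2.02 -0.71 -0.47] 39.860636757933136
```

View pics/s3.png

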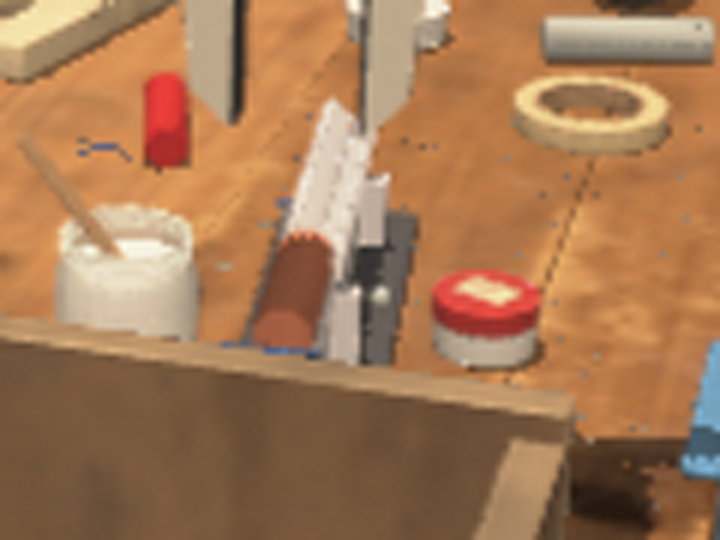

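The copper bar lies true in the groove, short of the stop, at crop (292,290). Next is the brass bar.

>>> {"fn": "step_arm", "kwargs": {
  "deltas": [4.7, -41, 0, -5.7, 60, 4.7, -41, 0, -5.7, 60, 4.7, -41, 0, -5.7, 60, 4.7, -41, 0, -5.7, 60, 4.7, -41, 0, -5.7, 60, 4.7, -41, 0, -5.7, 60, 4.7, -41, 0, -5.7, 60, 4.7, -41, 0, -5.7, 60, 4.7, -41, 0, -5.7, 60, 4.7, -41, 0, -5.7, 60]
}}

```text
time: 12.85
tool_pos: [541.4, -172.1, 132.7]
tcp_rot: [-3.14, 0.001, 0.695]
contact_force: [0.4, -0.4, -1.0]
grip_width: 60.0
finger_force: 0.0
```

>>> {"fn": "step_arm", "kwargs": {
  "deltas": [4.6, -40, 0, -5.7, 60, 4.6, -40, 0, -5.7, 60, 4.6, -40, 0, -5.7, 60, 4.5, -39.8, 0, -5.6, 60, 0, 0, -30, 0, 60, 0, 0, -30, 0, 60, 0, 0, -25, 0, 60, 0, 0, -13.5, 0, 60, 0, 0, 0, 0, 60, 0, 0, 0, 0, 60]
}}

```text
time: 14.1
tool_pos: [560.7, -331.1, 36.2]
tcp_rot: [3.14, -0.001, 0.302]
contact_force: [0.4, -0.2, 0.5]
grip_width: 60.1
finger_force: 0.0
```

Run:
```python
from h import *
o=get_obs();print(np.round(o["tool_pos"],1),np.round(o["tcp_rot"],3))
im=capture("top");np.save("pics/t4.npy",im)
cop=lambda h:((h[...,0]<11)&(h[...,1]>110)&(h[...,2]>100))
r=blob(im,(150,220,240,262),cop,"top",70);print(r[:4]);u=np.array([-.1219,.9925]);d=r[1]-np.array([488,305.7]);print(d@u,d@np.array([u[1],-u[0]]))
s=capture("side")
a=cv2.resize(im[170:290,290:440],None,fx=3,fy=3);b=cv2.resize(s[150:230,280:410],(450,277))
cv2.imwrite("pics/t4.png",np.vstack([a[:300],b])[:,:,::-1])
```

```text
[ 560.7 -331.1   36.2] [ 3.14e+00 -1.00e-03  3.02e-01]
(array([186.5, 240.9]), array([497.1, 235.5]), array([21.8, 71.3]), 95.8)
-70.78278999999999 0.4743700000000255
```

View pics/t4.png

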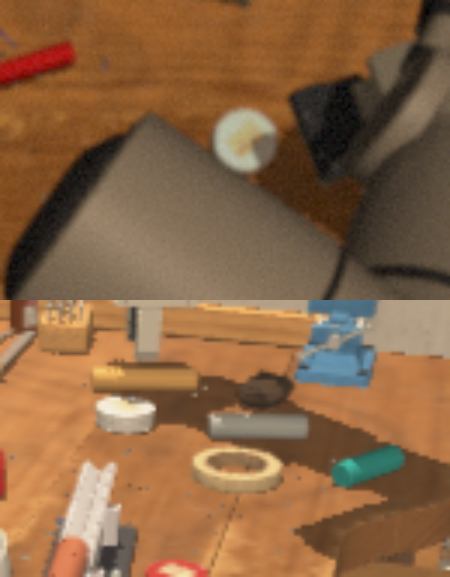

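Copper sits about 35 mm short of the stop. The gripper is centred over the brass bar, at crop (145,378), so I grip it now.

>>> {"fn": "step_arm", "kwargs": {
  "deltas": [0, 0, -10, 0, 60, 0, 0, -10, 0, 60, 0, 0, -5, 0, 60, 0, 0, -3, 0, 60, 0, 0, 0, 0, 60, 0, 0, 0, 0, 10, 0, 0, 0, 0, 10, 0, 0, 0, 0, 10, 0, 0, 0, 0, 10, 0, 0, 0, 0, 10]
}}

```text
time: 15.45
tool_pos: [560.2, -330.7, 7.3]
tcp_rot: [3.142, -0.0, 0.302]
contact_force: [0.0, 1.0, 0.4]
grip_width: 19.6
finger_force: 29.8
```

>>> {"fn": "step_arm", "kwargs": {
  "deltas": [0, 0, 25, 0, 10, 0, 0, 45, 0, 10, 0, 0, 45, 0, 10, -4, 36, 8, 6.6, 10, -4, 36, 0, 6.6, 10, -4, 36, 0, 6.6, 10, -4, 36, 0, 6.6, 10, -4, 36, 0, 6.6, 10, -4, 36, 0, 6.6, 10, -4, 36, 0, 6.6, 10]
}}

```text
time: 16.7
tool_pos: [531.7, -77.5, 129.9]
tcp_rot: [-3.141, 0.0, 1.112]
contact_force: [0.4, 0.6, -2.6]
grip_width: 19.9
finger_force: 29.8
```

>>> {"fn": "step_arm", "kwargs": {
  "deltas": [-4, 36, 0, 6.6, 10, -4, 36, 0, 6.6, 10, -4, 36, 0, 6.6, 10, -4, 36, 0, 6.6, 10, -4.5, 36.8, 0, 7.1, 10, 0, 0, 0, 0, 10, 0, 0, -25, 0, 10, 0, 0, -15, 0, 10, 0, 0, 0, 0, 10, 0, 0, 0, 0, 10]
}}

```text
time: 17.95
tool_pos: [512.1, 101.7, 90.7]
tcp_rot: [3.141, 0.0, 1.692]
contact_force: [0.1, -0.5, -2.4]
grip_width: 19.2
finger_force: 29.8
```

>>> {"fn": "step_arm", "kwargs": {
  "deltas": [0, 0, -10, 0, 10, 0, 0, -8, 0, 10, 0, 0, -4, 0, 10, 0, 0, -1, 0, 10, 0, 0, -1, 0, 10, 0, 0, 0, 0, 10, 0, 0, 0, 0, 10, 0, 0, 0, 0, 10, 0, 0, 0, 0, 10, 0, 0, 0, 0, 10]
}}

```text
time: 19.2
tool_pos: [511.7, 102.1, 66.3]
tcp_rot: [3.141, 0.0, 1.693]
contact_force: [-0.4, 0.6, -2.4]
grip_width: 19.8
finger_force: 29.8
```

>>> {"fn": "step_arm", "kwargs": {
  "deltas": [0, 0, -0.5, 0, 10, 0, 0, -0.5, 0, 10, 0, 0, -0.5, 0, 10, 0, 0, -0.5, 0, 10, 0, 0, -0.5, 0, 10, 0, 0, 0, 0, 10, 0, 0, 0, 0, 10, 0, 0, 0, 0, 10, 0, 0, 0, 0, 10, 0, 0, 0, 0, 10]
}}

```text
time: 20.45
tool_pos: [511.9, 102.2, 64.0]
tcp_rot: [3.141, -0.0, 1.693]
contact_force: [-1.2, 2.0, 5.7]
grip_width: 19.8
finger_force: 29.8
```

>>> {"fn": "step_arm", "kwargs": {
  "deltas": [0, 0, 0, 0, 24, 0, 0, 0, 0, 30, 0, 0, 0, 0, 34, 0, 0, 0, 0, 34, 0, 0, 5, 0, 34, 0, 0, 15, 0, 34, 0, -10, 30, 0, 34, 10, -50, 20, 0, 34, 10, -50, 0, 0, 20, 0, 0, 0, 0, 0]
}}

```text
time: 21.7
tool_pos: [532.7, -11.0, 135.2]
tcp_rot: [3.139, 0.001, 1.689]
contact_force: [-0.8, 0.5, 0.2]
grip_width: 18.2
finger_force: 0.0
```

Run:
```python
from h import *
o=get_obs();print(np.round(o["tool_pos"],1),np.round(o["contact_force"],2),o["grip_width"])
im=capture("top");np.save("pics/t5.npy",im);s=capture("side")
cop=lambda h:((h[...,0]<11)&(h[...,1]>110)&(h[...,2]>100))
br=lambda h:((h[...,0]>=14)&(h[...,0]<25)&(h[...,1]>120)&(h[...,2]>145))
u=np.array([-.1219,.9925])
for b,f in[((150,220,240,262),cop),((200,222,275,250),br)]:
    r=blob(im,b,f,"top",70);d=r[1]-np.array([488,305.7]);print(r[:4],d@u,d@np.array([u[1],-u[0]]))
a=cv2.resize(im[200:290,140:290],None,fx=4,fy=4);b=cv2.resize(s[180:270,250:370],(320,240))
c=np.zeros((600,600,3),np.uint8);c[:360]=a;c[360:,:320]=b
cv2.imwrite("pics/t5.png",c[:,:,::-1])
```

```text
[532.7 -11.  135.2] [-0.83  0.51  0.24] 18.245092210775834
(array([186.6, 240.8]), array([497. , 235.4]), array([21.4, 71.4]), 95.9) -70.86984999999999 0.36293000000000347
(array([235.3, 233.2]), array([512.9, 118.2]), array([17.1, 62.1]), 96.0) -189.12906 1.8569999999999782
```

View pics/t5.png

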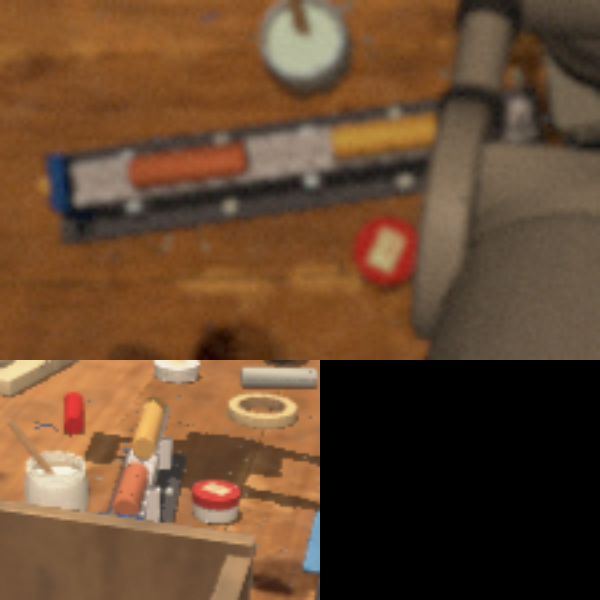

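Both bars lie in the groove: brass at picture (385,135) and copper at (188,165), with a gap of about 50 mm. I'll bring the shut fingers down behind the brass, in line with the groove.

>>> {"fn": "step_arm", "kwargs": {
  "deltas": [-5, 13, 0, 0, 0, -4.6, 12.7, 0, 0, 0, 0, 0, 0, 0, 0, 0, 0, -25, 0, 0, 0, 0, -25, 0, 0, 0, 0, -12, 0, 0, 0, 0, -7.7, 0, 0, 0, 0, 0, 0, 0, 0, 0, 0, 0, 0, 0, 0, 0, 0, 0]
}}

```text
time: 23.05
tool_pos: [522.5, 17.7, 64.7]
tcp_rot: [3.14, 0.0, 1.693]
contact_force: [-0.9, 0.9, 0.1]
grip_width: 0.6
finger_force: 0.0
```

>>> {"fn": "step_arm", "kwargs": {
  "deltas": [-0.7, 6, 0, 0, 0, -0.7, 6, 0, 0, 0, -0.7, 6, 0, 0, 0, -0.7, 6, 0, 0, 0, -0.7, 6, 0, 0, 0, -0.8, 6, 0, 0, 0, -0.7, 6, 0, 0, 0, -0.8, 6, 0, 0, 0, -0.7, 6, 0, 0, 0, -0.7, 6, 0, 0, 0]
}}

```text
time: 24.3
tool_pos: [514.8, 78.2, 64.1]
tcp_rot: [3.141, 0.0, 1.693]
contact_force: [0.1, -3.0, 1.3]
grip_width: 0.2
finger_force: 1.5
```

>>> {"fn": "step_arm", "kwargs": {
  "deltas": [-0.4, 3, 0, 0, 0, -0.4, 3, 0, 0, 0, -0.3, 3, 0, 0, 0, -0.4, 3, 0, 0, 0, -0.4, 3, 0, 0, 0, -0.3, 3, 0, 0, 0, -0.4, 3, 0, 0, 0, -0.4, 3, 0, 0, 0, -0.3, 3, 0, 0, 0, -0.4, 3, 0, 0, 0]
}}

```text
time: 25.55
tool_pos: [511.1, 108.0, 64.1]
tcp_rot: [3.141, 0.0, 1.693]
contact_force: [0.1, -5.2, 1.3]
grip_width: 0.4
finger_force: 2.5
```

>>> {"fn": "step_arm", "kwargs": {
  "deltas": [-0.2, 2, 0, 0, 0, -0.3, 2, 0, 0, 0, -0.2, 2, 0, 0, 0, -0.3, 2, 0, 0, 0, -0.2, 2, 0, 0, 0, -0.2, 1.5, 0, 0, 0, -0.1, 1, 0, 0, 0, -0.1, 1, 0, 0, 0, -0.1, 1, 0, 0, 0, 0, 0, 0, 0, 0]
}}

```text
time: 26.8
tool_pos: [509.4, 122.4, 64.0]
tcp_rot: [-3.142, -0.0, 1.693]
contact_force: [-0.1, -4.4, 2.0]
grip_width: 0.4
finger_force: 2.2
```

>>> {"fn": "step_arm", "kwargs": {
  "deltas": [-0.1, 0.6, 0, 0, 0, 0, 0.6, 0, 0, 0, -0.1, 0.6, 0, 0, 0, -0.1, 0.6, 0, 0, 0, -0.1, 0.6, 0, 0, 0, 0, 0, 0, 0, 0, 0, 0, 0, 0, 0, 0, 0, 0, 0, 0, 0, 0, 0, 0, 0, 0, 0, 0, 0, 0]
}}

```text
time: 28.05
tool_pos: [509.0, 125.3, 64.0]
tcp_rot: [3.142, 0.0, 1.693]
contact_force: [0.1, -5.3, 1.8]
grip_width: 0.4
finger_force: 2.4
```

>>> {"fn": "step_arm", "kwargs": {
  "deltas": [-0.1, 0.5, 0, 0, 0, 0, 0.5, 0, 0, 0, -0.1, 0.5, 0, 0, 0, 0, 0.5, 0, 0, 0, 0, 0, 0, 0, 0, 0, 0, 0, 0, 0, 0, 0, 0, 0, 0, 0, 0, 0, 0, 0, 0, 0, 0, 0, 0, 0, 0, 0, 0, 0]
}}

```text
time: 29.3
tool_pos: [508.8, 127.0, 64.0]
tcp_rot: [-3.142, 0.0, 1.693]
contact_force: [0.4, -6.4, 1.7]
grip_width: 0.5
finger_force: 3.1
```

>>> {"fn": "step_arm", "kwargs": {
  "deltas": [0, 0.4, 0, 0, 0, -0.1, 0.4, 0, 0, 0, 0, 0.4, 0, 0, 0, 0, 0, 0, 0, 0, 0, 0, 0, 0, 0, 0, 0, 0, 0, 0, 0, 0, 0, 0, 0, 0, 0, 0, 0, 0, 0, 0, 0, 0, 0, 0, 0, 0, 0, 0]
}}

```text
time: 30.55
tool_pos: [508.8, 127.1, 64.1]
tcp_rot: [-3.141, 0.002, 1.693]
contact_force: [0.2, -11.7, 1.9]
grip_width: 0.0
finger_force: 5.8
```

The force doubles with no further advance, so the bars are against the stop. I'll back off and check.

>>> {"fn": "step_arm", "kwargs": {
  "deltas": [0.1, -1, 0, 0, 0, 0.4, -3, 0, 0, 0, 1, -8, 0, 0, 0, 2, -16, 0, 0, 0, 0, 0, 20, 0, 0, 0, 0, 40, 0, 0, 5, -50, 20, 0, 0, 5, -60, 0, 0, 0, 5, -60, 0, 0, 0, 0, 0, 0, 0, 0]
}}

```text
time: 31.8
tool_pos: [527.4, -74.1, 144.0]
tcp_rot: [3.141, 0.001, 1.687]
contact_force: [0.4, 0.7, 0.8]
grip_width: -0.0
finger_force: 0.0
```

Run:
```python
from h import *
o=get_obs();print(np.round(o["tool_pos"],1),np.round(o["contact_force"],2))
im=capture("top");s=capture("side")
cop=lambda h:((h[...,0]<11)&(h[...,1]>110)&(h[...,2]>100))
br=lambda h:((h[...,0]>=14)&(h[...,0]<25)&(h[...,1]>120)&(h[...,2]>145))
u=np.array([-.1219,.9925])
for b,f in[((150,220,240,262),cop),((180,222,275,250),br)]:
    r=blob(im,b,f,"top",70);d=r[1]-np.array([488,305.7]);print(r[:4],d@u,d@np.array([u[1],-u[0]]))
a=cv2.resize(im[200:290,140:290],None,fx=4,fy=4);b=cv2.resize(s[180:270,250:370],(320,240))
c=np.zeros((600,600,3),np.uint8);c[:360]=a;c[360:,:320]=b
cv2.imwrite("pics/t6.png",c[:,:,::-1])
```

```text
[527.4 -74.1 144. ] [0.37 0.65 0.76]
(array([170.8, 243.2]), array([492.4, 272.9]), array([21.4, 70.6]), 96.8) -33.09036000000001 0.3686799999999766
(array([206.4, 237.7]), array([503.8, 188.1]), array([ 17.1, 101.8]), 95.8) -118.64402 1.3460600000000136
```

View pics/t6.png

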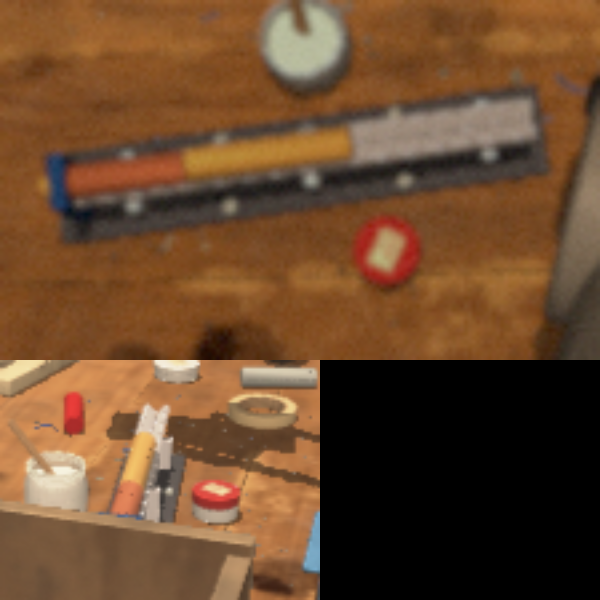

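The copper bar touches the blue stop at picture (66,182) and the brass butts against it at (183,165). The arm is clear, so I hand the job in.

```bash
python3 -c "
from plant import *
print(close_job())"
```

```text
the job is handed in; nothing more can be done
None
```

The job is handed in: by the last pictures and the force rise on the final push, the copper bar is against the blue stop, the brass bar is against the copper, and both are let go with the arm clear; no verdict came back.

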